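# Bring the red-capped sample to the lens

### The arm

A 6-joint arm with a two-finger parallel gripper is mounted at the origin on the work surface. World frame = base frame: x ahead of the robot, y to its left, z up, the work surface at z = 0. Lengths are in m, angles in degrees, forces in N, time in s.
With the tool pointing down it reaches from about 0.4 to 0.825 m from the base axis. Payload 7 kg.
Tool frame: the origin (TCP) lies at the very end of the fingers, on their centre line; the grasp point (between the pads) lies 19 mm behind it; x points along the fingers, y is the direction in which the jaws open and shut, and the axes are right-handed (so a half turn about x gives the same grasp; the last joint's range is limited). The gripper opens to 88 mm and grips with 3 to 60 N. Pads are 19 mm wide; open, the fingers measure 130 mm over their backs; the gripper's body (78 mm by 193 mm) begins 47 mm behind the grasp point.
Start: joints at [-58.379, 20.546, 0.682, 0, -70.136, -16.507], TCP at [0.176, -0.652, 0.204] pointing down, gripper open.
Joint ranges: [-176.03, 176.03], [-82.01, 121.73], [-58.28, 71.71], [-173.87, 95.51], [-174.79, -0.11], [-173.66, 173.66]. Speed limits (degrees/s): [136.94, 136.94, 172.46, 180, 180, 180].

### API

Orientations are given as [roll, pitch, yaw] about the fixed x, y, z axes, in that order (R = Rz(yaw) Ry(pitch) Rx(roll)).
In Python, from plant import * gives the robot as it stands. The module is installed in compiled form; this text tells all that it offers.
- The arm moves only by the shell command python3 -m creep 'ROWS' [FORCE]. ROWS is a JSON object of lists of equal length, an entry for each row: "jaw": the closure, from -1 (fully open) to 1 (shut); "translation": the shift along the tool's x, y, z in m, a list of three; "roll": the turn about the tool's x in rad. A call has exactly 10 rows; each row shifts and turns the commanded pose from where the row before left it, along the tool's axes as they then stand; what a row does not reach is not made up. A row lasts 1/10 s, in which the tool goes at most 50 mm and 8.59 degrees, less where a joint would pass 70% of its speed; a pose out of reach is approached as far as the arm can. A call with a gripper value outside its range is refused whole. The fingers move at their own pace and stop on an object; FORCE is the grip in N (left out, the last holds). Time passes only in rows, so rows that do not move let the fingers close, or fill a call up. It gives the time, the measured TCP pose, the force and the opening at its end, in the units of the state.
- get_state(): the state, without advancing time (a new reading comes with each control period).
- capture(name): name is "scene" or "top"; returns a dict with "image" (400x640x3 uint8, red, green, blue), "fovy" (degrees; the focal length in pixels is half the picture's height over the tangent of half this angle, whatever the lens; pixels are square), "cx", "cy" (the principal point, pixels), "pose" (4x4, takes a point from camera to world coordinates). Camera axes: x right, y up, looking along -z (the intrinsics and any distortion apply to the point x, -y, -z); pixel columns grow to the right and rows downward; lengths in m; the calibration is good to about 2 mm. A picture is of the moment at which its call begins. There is no depth.
- close_job(): hands the job in, once; it reports no verdict.
The state is a dict: "time_s": time; "joints": joint angles; "qd": joint speeds; "joint_torque": joint torques, N m; "tcp_pos": TCP position; "eef_rot": TCP orientation; "contact_force": force on the tool from outside, world axes, zero at the start; "moment": the same for the moment, N m; "gripper_width": finger opening in m.
Only numpy, scipy, OpenCV 4.12 (cv2) and the standard library are available. Lean on these libraries where they do the work, as an engineer would, in place of code of your own. Each camera call takes 0.05 s, during which the arm holds its last target.

### The job

Turn the sample carousel, steadily and without flicking it, by pushing the tabs on its rim with your fingertips until the red-capped vial stands squarely in front of the inspection lens, then leave it at rest there. Push only the carousel: do not touch, pinch or lift any of the vials, and leave the mouse, the slide box and the white pot where they are.

Things in the scene. Friction and masses are not known exactly. Their poses are not given: they have to be found in the camera images.
- station: Fixed inspection station: black round foot 170 mm across, with a low silver lens barrel that looks level at the carousel. Origin on the bench, on the carousel's vertical turning axis; x points from that axis towards the lens (along the yellow stripe on the foot), z up.
- lens (a point): Centre of the lens barrel's front end, 168 mm from the turning axis, 64 mm above the bench. Barrel at most 48 mm across; the white camera body behind it is 55 mm wide, reaches 297 mm from the turning axis and 95 mm above the bench, with a thin stud up to 125 mm.
- focus (a point): Where the red-capped vial's underside centre must come: straight in front of the lens, 62 mm from the turning axis, 42 mm above the bench. Fixed to the station.
- carousel: Aluminium turntable, turns endlessly either way and stays where left (friction 0.12 N m, about 1 N at the tabs). Disc 200 mm across, 30 to 42 mm above the bench. Origin on the turning axis, 28 mm above the bench; x points at the red vial's cup, z up. Cups at 0, 72, 144, 216, 288 degrees anticlockwise from x, 62 mm out. Five blue rim tabs at 36, 108, 180, 252, 324 degrees: see tab.
- tab (a point): Centre of one of the five equal blue rim tabs, the one 36 degrees anticlockwise (from above) of the red-capped vial; 118 mm from the turning axis, 48 mm above the bench. Each tab is an upright fin, 10 mm thick, from 92 to 144 mm from the axis and 30 to 66 mm above the bench; the bench below and between the tabs is free.
- vial_red: Clear round sample vial with a red cap, 33 mm across and 47 mm tall, about 50 g, standing loose in a 10 mm high cup of the carousel (cup 41 mm outside, about 1.5 mm play). Origin at the centre of its underside, 42 mm above the bench; top 89 mm above the bench. The one to bring to the lens.
- vial_white: Clear round sample vial with a white cap, 33 mm across and 47 mm tall, about 50 g, standing loose in a 10 mm high cup of the carousel (cup 41 mm outside, about 1.5 mm play). Origin at the centre of its underside, 42 mm above the bench; top 89 mm above the bench.
- vial_black: Clear round sample vial with a black cap, 33 mm across and 47 mm tall, about 50 g, standing loose in a 10 mm high cup of the carousel (cup 41 mm outside, about 1.5 mm play). Origin at the centre of its underside, 42 mm above the bench; top 89 mm above the bench.
- vial_blue: Clear round sample vial with a blue cap, 33 mm across and 47 mm tall, about 50 g, standing loose in a 10 mm high cup of the carousel (cup 41 mm outside, about 1.5 mm play). Origin at the centre of its underside, 42 mm above the bench; top 89 mm above the bench.
- vial_yellow: Clear round sample vial with a yellow cap, 33 mm across and 47 mm tall, about 50 g, standing loose in a 10 mm high cup of the carousel (cup 41 mm outside, about 1.5 mm play). Origin at the centre of its underside, 42 mm above the bench; top 89 mm above the bench.
- mouse: Grey computer mouse, 105 x 60 x 32 mm, loose on the bench; origin at the centre of its underside. Leave it alone.
- slide_box: Orange microscope-slide box with white lid, 90 x 112 x 34 mm, loose on the bench; origin at the centre of its underside. Leave it alone.
- pot: White ceramic pot, 70 mm across and 60 mm tall, loose on the bench; origin at the centre of its underside. Leave it alone.
Not all that is in view belongs to the job. Leave any green or turquoise look-alike of the vial_red alone.

How it is judged (in metres and radians):
At the end, for the whole second after the job is handed in: The red-capped vial's centre is within 8 mm, horizontally, of the point in front of the lens; the carousel is at rest (below 0.05 rad/s); all five vials are seated upright in their cups (tilt below 0.1 rad); mouse, slide box and pot are within 15 mm of where they began (horizontal distance between vial_red and focus below 0.008 m and angular speed of carousel below 0.05 rad/s and angle between each of vial_red, vial_white, vial_black, vial_blue, vial_yellow's own z axis and vertical below 0.1 rad and height (world z) of each of vial_red, vial_white, vial_black, vial_blue, vial_yellow below 0.046 m and horizontal distance between each of vial_red, vial_white, vial_black, vial_blue, vial_yellow and carousel below 0.068 m and distance of each of mouse, slide_box, pot from where it was at the start of the episode below 0.015 m); the robot touches nothing.
It fails at once if a vial was lifted out of its cup (raised by more than 8 mm) or tipped (more than 0.35 rad) (height (world z) of any of vial_red, vial_white, vial_black, vial_blue, vial_yellow above 0.05 m or angle between any of vial_red, vial_white, vial_black, vial_blue, vial_yellow's own z axis and vertical above 0.35 rad).
It fails at once if the robot touched a vial (more than 1 N) (contact force between any of the fingers, the arm and vial_red above 1 N or contact force between any of the fingers, the arm and vial_white above 1 N or contact force between any of the fingers, the arm and vial_black above 1 N or contact force between any of the fingers, the arm and vial_blue above 1 N or contact force between any of the fingers, the arm and vial_yellow above 1 N).
It fails at once if the carousel was flicked (faster than 4 rad/s) (angular speed of carousel above 4 rad/s).
It fails at once if mouse, slide box or pot was disturbed (moved more than 15 mm) (distance of any of mouse, slide_box, pot from where it was at the start of the episode above 0.015 m).
It also fails if it takes over 51 s, if anything falls off the work surface, if the arm or the gripper's body presses on something with over 40 N, if the wrist force passes 120 N, or if a joint passes its speed limit or range.

## Working session

There is one attempt and no reset: what is moved stays moved. The work goes in short steps, Python scripts to look and compute and a shell command to move; the robot and the scene stay as the last step left them, time stands still between calls to the robot, and variables do not carry over. Pictures are saved under pics/ and viewed, and the job is handed in when it is done.

```bash
mkdir -p pics
python3 - <<'E'
from plant import *
import cv2,numpy as np
print(get_state())
for n in("scene","top"):
    c=capture(n); print(n,c["fovy"],c["cx"],c["cy"],[k for k in c],np.round(c["pose"],4).tolist())
    cv2.imwrite(f"pics/{n}0.png",c["image"][:,:,::-1])
E
```

```text
{'time_s': 0.0, 'joints': array([-5.83799112e+01,  2.05888009e+01,  6.32023095e-01, -2.00514408e-02,
       -7.01363254e+01, -1.65076979e+01]), 'qd': array([-0.07493775,  0.06577233, -0.02536503, -0.03460034, -0.02132451,
        0.00949661]), 'joint_torque': array([ 7.59967352e-04, -5.82717168e+01,  2.93048912e+01,  6.99686229e+00,
        6.63730607e-03, -1.76099911e-04]), 'tcp_pos': array([ 0.17581218, -0.65113453,  0.20293938]), 'eef_rot': array([ 95.06379749,  89.9050072 , 110.16935996]), 'contact_force': array([ 0.50510408,  0.39922008, -0.85932108]), 'moment': array([0.00483858, 0.02400384, 0.00479471]), 'gripper_width': 0.08777599275155858}
scene 47.28436543303885 323.87411342254626 209.24473001070436 ['image', 'fovy', 'cx', 'cy', 'pose'] [[0.7681, -0.5251, 0.3664, 0.992], [0.6402, 0.6415, -0.4227, -0.5406], [-0.013, 0.5593, 0.8289, 1.0751], [0.0, 0.0, 0.0, 1.0]]
top 55.56914547448924 330.7542273589998 201.51101841311518 ['image', 'fovy', 'cx', 'cy', 'pose'] [[-0.0009, 0.9904, -0.1385, 0.3988], [-0.9998, -0.0036, -0.0192, -0.0294], [-0.0195, 0.1385, 0.9902, 1.2098], [0.0, 0.0, 0.0, 1.0]]
```

View pics/scene0.png

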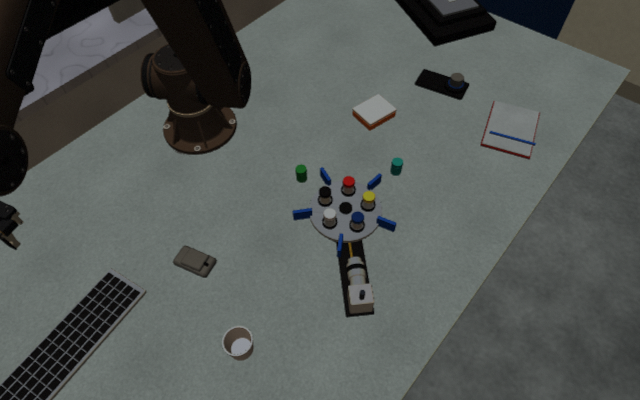

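View pics/top0.png

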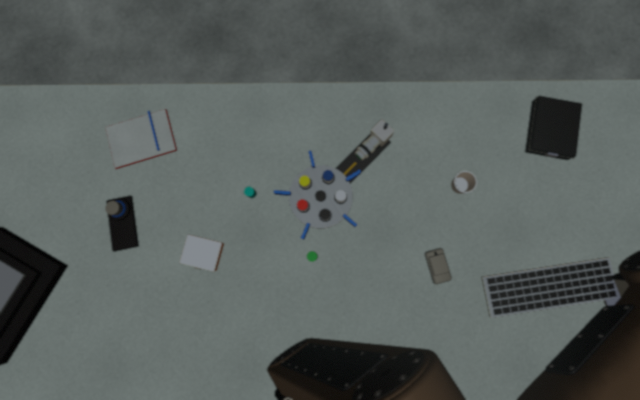

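Run:
```python
import cv2
a=cv2.imread("pics/top0.png")[110:270,230:430]; cv2.imwrite("pics/top0c.png",cv2.resize(a,None,fx=4,fy=3.75,interpolation=2) if 0 else cv2.resize(a,None,fx=3.75,fy=3.75,interpolation=2))
a=cv2.imread("pics/scene0.png")[145:325,270:430]; cv2.imwrite("pics/scene0c.png",cv2.resize(a,None,fx=3.3,fy=3.3,interpolation=2))
```

```text
(no output)
```

View pics/top0c.png

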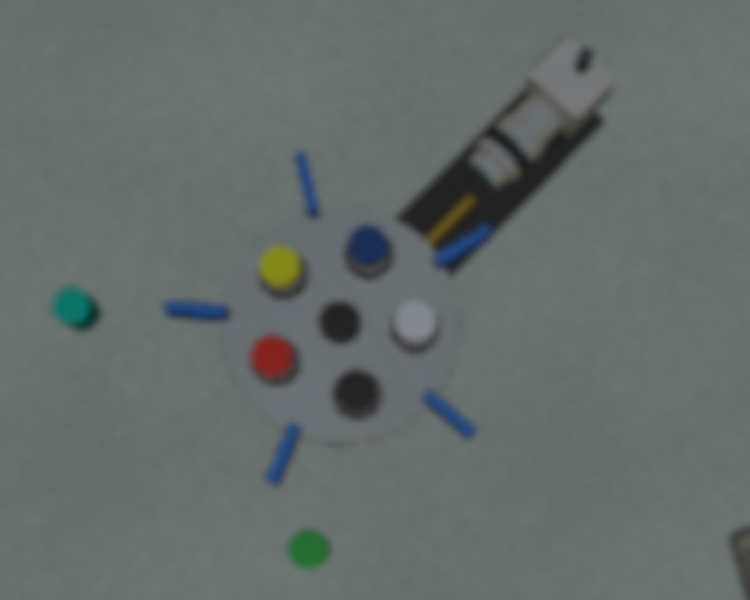

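View pics/scene0c.png

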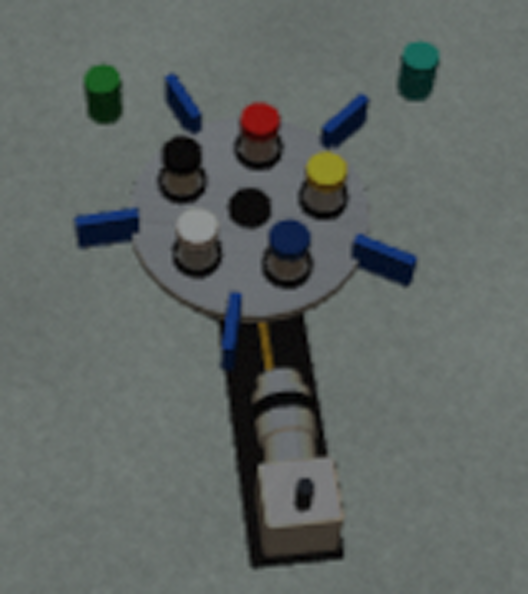

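```bash
cat > h.py <<'E'
import numpy as np,cv2
from plant import *
def cam(n): 
    c=capture(n); c["f"]=200/np.tan(np.radians(c["fovy"]/2)); return c
def ray(c,u,v):
    d=np.array([(u-c["cx"])/c["f"],-(v-c["cy"])/c["f"],-1.]); P=np.array(c["pose"]); return P[:3,3],P[:3,:3]@d
def atz(c,u,v,z):
    o,d=ray(c,u,v); return o+d*(z-o[2])/d[2]
def proj(c,p):
    P=np.array(c["pose"]); q=P[:3,:3].T@(np.array(p)-P[:3,3]); return c["cx"]-c["f"]*q[0]/q[2], c["cy"]+c["f"]*q[1]/q[2]
def tri(r1,r2):
    A=np.zeros((3,3));b=np.zeros(3)
    for o,d in(r1,r2):
        d=d/np.linalg.norm(d);M=np.eye(3)-np.outer(d,d);A+=M;b+=M@o
    p=np.linalg.solve(A,b); o,d=r1;d=d/np.linalg.norm(d)
    return p,np.linalg.norm(np.cross(p-o,d))
T=lambda x,y:((x+.5)/3.75-.5+230,(y+.5)/3.75-.5+110)
S=lambda x,y:((x+.5)/3.3-.5+270,(y+.5)/3.3-.5+145)
E
python3 - <<'E'
from h import *
t=cam("top");s=cam("scene")
pts=dict(red=((273,357),(260,118)),black=((357,394),(183,153)),white=((414,321),(198,226)),blue=((368,244),(290,237)),yellow=((280,267),(326,169)),stud=((586,55),(305,482)),hub=((340,322),(250,207)),green=((308,548),(103,76)),turq=((73,307),(421,53)))
R={}
for k,(a,b) in pts.items():
    p,e=tri(ray(t,*T(*a)),ray(s,*S(*b))); R[k]=p
    print(k,np.round(p*1000,1),round(e*1000,1),"@89",np.round(atz(t,*T(*a),.089)*1000,1),np.round(atz(s,*S(*b),.089)*1000,1))
c=np.mean([atz(t,*T(*pts[k][0]),.089) for k in("red","black","white","blue","yellow")],0);print("axis top",c)
c2=np.mean([atz(s,*S(*pts[k][1]),.089) for k in("red","black","white","blue","yellow")],0);print("axis scene",c2)
for k,o in(("red",0),("black",72),("white",144),("blue",216),("yellow",288)):
    for cc,cm,f,i in((c,t,T,0),(c2,s,S,1)):
        d=atz(cm,*f(*pts[k][i]),.089)-cc; print(k,round(np.hypot(*d[:2])*1000,1),round((np.degrees(np.arctan2(d[1],d[0]))-o)%360,1),end=" | ")
d=atz(t,*T(586,55),.125)-c;print("\nstud dir",np.degrees(np.arctan2(d[1],d[0])),np.hypot(*d[:2]))
d=atz(s,*S(305,482),.125)-c2;print("stud dir",np.degrees(np.arctan2(d[1],d[0])),np.hypot(*d[:2]))
for q in((475,198),(430,242)):
  d=atz(t,*T(*q),.005)-c;print("stripe",np.degrees(np.arctan2(d[1],d[0])),d)
for q in((285,453),(449,413),(463,244),(306,184),(196,310)):
  d=atz(t,*T(*q),.066)-c;print("tab",np.degrees(np.arctan2(d[1],d[0])),np.hypot(*d[:2]))
for n,q in dict(mouse=(438,265),box=(202,253),pot=(464,182)).items(): print(n,atz(t,*q,.03))
E
```

```text
red [546.4  77.4  88. ] 0.6 @89 [545.9  76.9  89. ] [547.3  77.3  89. ]
black [517.6  11.3  83.9] 1.5 @89 [516.1  10.   89. ] [521.    9.6  89. ]
white [574.6 -35.7  86.2] 0.4 @89 [574.4 -35.4  89. ] [575.5 -37.5  89. ]
blue [637.2   1.1  87.6] 0.4 @89 [637.2   1.3  89. ] [637.5  -0.   89. ]
yellow [619.2  72.1  86.1] 0.1 @89 [618.7  71.9  89. ] [620.2  70.1  89. ]
stud [ 779.7 -171.7  127.9] 0.2 @89 [ 793.6 -176.6   89. ] [ 770.8 -156.7   89. ]
hub [579.8  25.2  48.5] 0.5 @89 [573.8  23.6  89. ] [595.8   2.5  89. ]
green [395.4  50.7  51. ] 0.0 @89 [395.5  48.1  89. ] [417.5  28.8  89. ]
turq [594.2 248.   49.2] 0.9 @89 [586.8 237.8  89. ] [610.1 218.2  89. ]
axis top [0.57844437 0.02493145 0.089     ]
axis scene [0.58028531 0.02390301 0.089     ]
red 61.3 122.1 | red 62.8 121.8 | black 64.1 121.5 | black 61.0 121.5 | white 60.5 122.2 | white 61.6 121.5 | blue 63.3 122.1 | blue 62.0 121.3 | yellow 61.9 121.4 | yellow 61.1 121.2 | 
stud dir -44.19911915694592 0.2823594145141282
stud dir -44.4209031788073 0.27810836577501935
stripe -44.32997879178218 [ 0.11673925 -0.11404037 -0.084     ]
stripe -43.79901837234229 [ 0.07806496 -0.07485904 -0.084     ]
tab 157.86242562561858 0.11598213127772948
tab -130.54217348751396 0.11619219374803254
tab -57.91257348586573 0.11898993899218192
tab 13.847193493652584 0.11778507234486013
tab 85.44406189894626 0.11781233771252152
mouse [ 0.36707924 -0.33355465  0.03      ]
box [0.40404714 0.39298255 0.03      ]
pot [ 0.62417495 -0.42499712  0.03      ]
```

```bash
cat >> h.py <<'E'
from scipy.spatial.transform import Rotation as Ro
C=np.array([.579,.0245])
def st():
    s=get_state();R=Ro.from_euler('xyz',s["eef_rot"],degrees=True).as_matrix()
    p=s["tcp_pos"];d=p[:2]-C
    print("t",round(s["time_s"],2),"p",np.round(p,4),"x",R[:,0].round(2),"y",R[:,1].round(3),"yaw_y",round(np.degrees(np.arctan2(R[1,1],R[0,1])),2),"J",s["joints"].round(1),"F",s["contact_force"].round(1),"w",round(s["gripper_width"],4),"polar",round(np.hypot(*d),4),round(np.degrees(np.arctan2(d[1],d[0])),2))
    return s,R
def todo(x,y,z=None):
    s,R=st(); p=s["tcp_pos"]; v=R.T@(np.array([x,y,p[2] if z is None else z])-p); print("tool shift",v.round(4))
E
python3 -c "
from h import *
st()"
python3 -m creep '{"jaw":[1,1,1,1,1,1,1,1,1,1],"translation":[[0,0,0],[0,0,0],[0,0,0],[0,0,0],[0,0,0],[0,0,0],[0,0,0],[0,0,0],[0,0,0],[0,0,0]],"roll":[0.1,0.1,0,0,0,0,0,0,0,0]}' 10
python3 -c "
from h import *
st()"
```

```text
t 0.2 p [ 0.1759 -0.6514  0.2033] x [-0.  0. -1.] y [-0.261  0.965  0.001] yaw_y 105.11 J [-58.4  20.6   0.7  -0.  -70.1 -16.5] F [-0.9 -0.4  0.9] w 0.0877 polar 0.787 -120.81
time_s: 1.2
tcp_pos: [0.176, -0.6516, 0.2039]
eef_rot: [47.3, 90.0, 51.0]
contact_force: [-0.1, -0.0, -0.0]
gripper_width: 0.013
t 1.2 p [ 0.176  -0.6516  0.2039] x [ 0.  0. -1.] y [-0.064  0.998  0.   ] yaw_y 93.66 J [-58.4  20.5   0.7  -0.  -70.1 -28. ] F [-0.1 -0.  -0. ] w 0.013 polar 0.7871 -120.8
```

```bash
python3 -m creep '{"jaw":[1,1,1,1,1,1,1,1,1,1],"translation":[[0,0.02,0.01],[0,0.034,0.018],[0,0.034,0.018],[0,0.034,0.018],[0,0.034,0.018],[0,0.034,0.018],[0,0.034,0.018],[0,0.034,0.018],[0,0.034,0.018],[0,0.034,0.018]],"roll":[0,0,0,0,0,0,0,0,0,0]}'
python3 -m creep '{"jaw":[1,1,1,1,1,1,1,1,1,1],"translation":[[0,0.034,0.016],[0,0.034,0.016],[0,0.034,0.016],[0,0.034,0.016],[0,0.034,0.016],[0,0.034,0.016],[0,0.034,0.016],[0,0.034,0.016],[0,0.034,0.014],[0,0.02,0.008]],"roll":[0,0,0,0,0,0,0,0,0,0]}'
python3 -c "
from h import *
todo(.4602,.0412,.13)"
```

```text
time_s: 2.2
tcp_pos: [0.3273, -0.314, 0.2042]
eef_rot: [-25.0, 89.9, -21.3]
contact_force: [1.5, 0.1, -0.1]
gripper_width: 0.0008
time_s: 3.2
tcp_pos: [0.4565, 0.0218, 0.2041]
eef_rot: [19.8, 90.0, 23.5]
contact_force: [0.5, -0.8, 0.4]
gripper_width: 0.0005
t 3.2 p [0.4565 0.0218 0.2041] x [ 0.  0. -1.] y [-0.065  0.998  0.   ] yaw_y 93.75 J [  27.6   -0.6  -25.5    0.   -65.  -113.8] F [ 0.5 -0.8  0.4] w 0.0005 polar 0.1225 -178.75
tool shift [0.0741 0.0191 0.0049]
```

```bash
python3 -m creep '{"jaw":[1,1,1,1,1,1,1,1,1,1],"translation":[[0,0.006,0.002],[0,0.013,0.003],[0,0,0],[0,0,0],[0,0,0],[0,0,0],[0,0,0],[0,0,0],[0,0,0],[0,0,0]],"roll":[0,0,-0.149,-0.149,-0.149,-0.149,-0.149,-0.149,-0.149,-0.149]}'
python3 -m creep '{"jaw":[1,1,1,1,1,1,1,1,1,1],"translation":[[0,0,0],[0,0,0],[0,0,0],[0,0,0],[0,0,0],[0,0,0],[0,0,0],[0,0,0],[0,0,0],[0,0,0]],"roll":[-0.149,-0.149,-0.149,-0.149,-0.149,-0.149,-0.149,-0.149,-0.149,-0.149]}'
python3 -m creep '{"jaw":[1,1,1,1,1,1,1,1,1,1],"translation":[[0,0,0],[0,0,0],[0,0,0],[0,0,0],[0,0,0],[0,0,0],[0,0,0],[0,0,0],[0,0,0],[0,0,0]],"roll":[-0.149,-0.149,-0.149,-0.149,-0.149,-0.149,-0.149,-0.149,-0.149,-0.149]}'
python3 - <<'E'
from h import *
todo(.4602,.0412,.13)
for n in("scene","top"):
    cv2.imwrite(f"pics/{n}1.png",capture(n)["image"][:,:,::-1])
E
```

```text
time_s: 4.2
tcp_pos: [0.4593, 0.0384, 0.204]
eef_rot: [-33.5, 90.0, 38.7]
contact_force: [0.5, -0.1, -0.4]
gripper_width: 0.0009
time_s: 5.2
tcp_pos: [0.4594, 0.0384, 0.204]
eef_rot: [-124.2, 90.0, 33.4]
contact_force: [-0.0, 0.0, -0.3]
gripper_width: 0.0003
time_s: 6.2
tcp_pos: [0.4593, 0.0384, 0.204]
eef_rot: [163.8, 90.0, 46.8]
contact_force: [-0.2, -0.1, 0.3]
gripper_width: 0.0007
t 6.2 p [0.4593 0.0384 0.204 ] x [ 0.  0. -1.] y [ 0.891 -0.454  0.   ] yaw_y -27.02 J [ 2.940e+01 -1.000e-01 -2.510e+01 -0.000e+00 -6.500e+01  1.236e+02] F [-0.2 -0.1  0.3] w 0.0007 polar 0.1205 173.38
tool shift [ 0.074  -0.0005 -0.0029]
```

View pics/scene1.png

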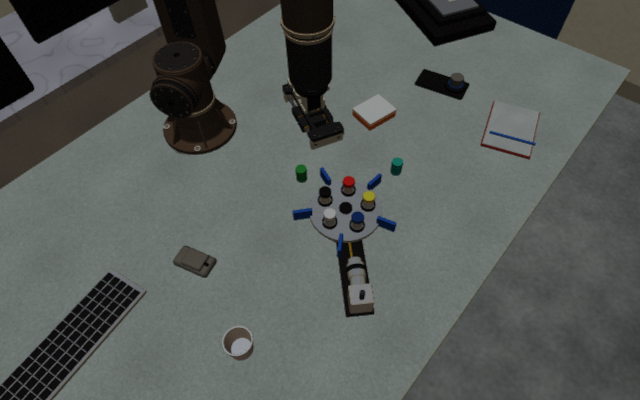

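View pics/top1.png

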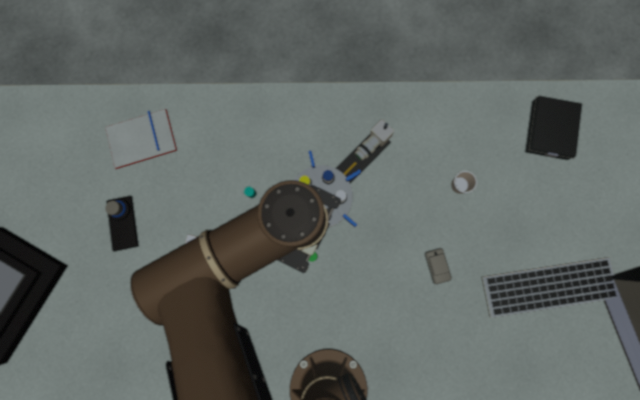

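```bash
python3 -m creep '{"jaw":[1,1,1,1,1,1,1,1,1,1],"translation":[[0,0,0],[0,0,0],[0,0,0],[0.02,-0.001,0],[0.02,-0.001,0],[0.02,0,0],[0.02,0,0],[0.02,0,0],[0.01,0,0],[0,0,0]],"roll":[-0.149,-0.149,-0.03,0,0,0,0,0,0,0]}'
python3 - <<'E'
from h import *
st()
a=capture("scene")["image"][90:240,250:430,::-1]
cv2.imwrite("pics/scene2.png",cv2.resize(a,None,fx=4,fy=4,interpolation=2))
E
```

```text
time_s: 7.3
tcp_pos: [0.4567, 0.0386, 0.0929]
eef_rot: [-55.1, 89.9, -153.8]
contact_force: [0.4, -0.8, 0.5]
gripper_width: 0.0002
t 7.3 p [0.4567 0.0386 0.0929] x [-0. -0. -1.] y [ 0.989 -0.151 -0.002] yaw_y -8.69 J [ 29.6   6.3 -34.5  -0.  -49.3 141.8] F [ 0.4 -0.8  0.5] w 0.0002 polar 0.1231 173.42
```

View pics/scene2.png

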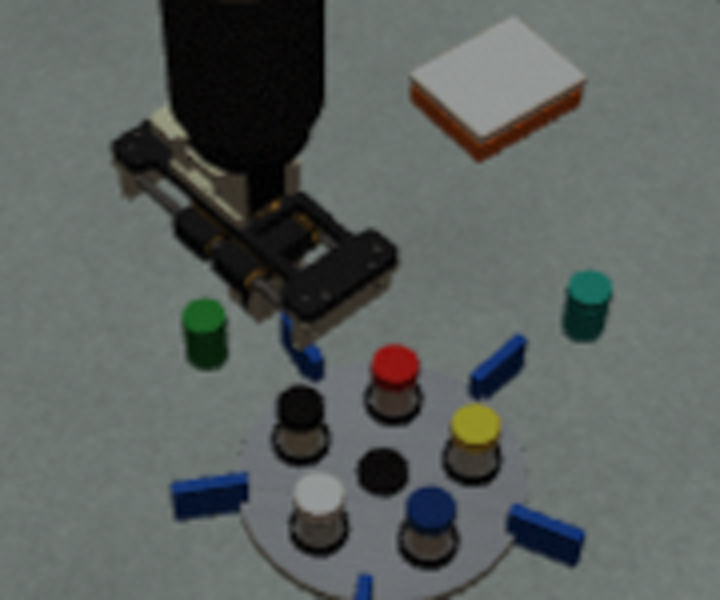

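```bash
python3 -m creep '{"jaw":[1,1,1,1,1,1,1,1,1,1],"translation":[[0.01,0,0],[0.01,0,0],[0.01,0,0],[0.01,0,0],[0.004,0,0],[0,0,0],[0,0,-0.003],[0,0,-0.003],[0,0,-0.003],[0,0,-0.003]],"roll":[0,0,0,0,0,0,0.02,0.025,0.025,0.025]}'
python3 - <<'E'
from h import *
st()
a=capture("scene")["image"][90:240,250:430,::-1]
cv2.imwrite("pics/scene3.png",cv2.resize(a,None,fx=4,fy=4,interpolation=2))
E
```

```text
time_s: 8.35
tcp_pos: [0.4602, 0.0514, 0.0504]
eef_rot: [130.7, 89.9, 26.7]
contact_force: [0.2, 0.2, -0.5]
gripper_width: 0.001
t 8.35 p [0.4602 0.0514 0.0504] x [ 0.  0. -1.] y [ 0.97  -0.243  0.001] yaw_y -14.07 J [ 30.9  10.1 -37.    0.  -42.8 135.1] F [ 0.2  0.2 -0.5] w 0.001 polar 0.1218 167.22
```

View pics/scene3.png

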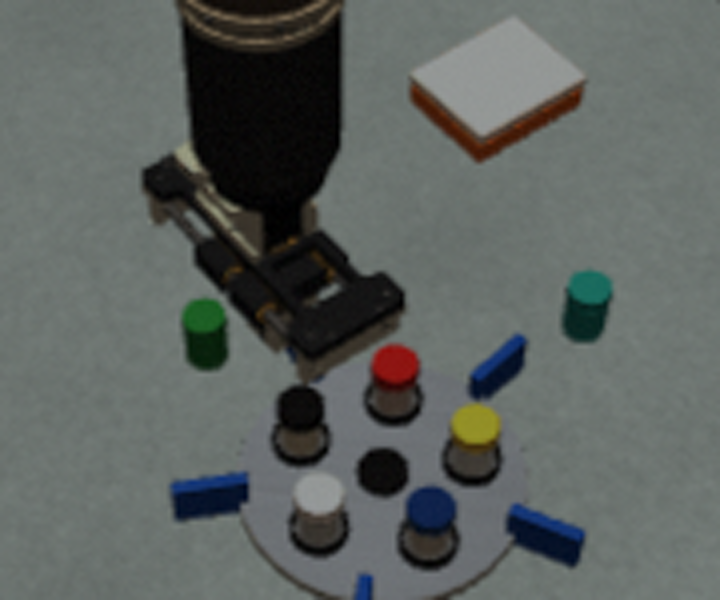

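```bash
python3 -m creep '{"jaw":[1,1,1,1,1,1,1,1,1,1],"translation":[[0,0,-0.003],[0,0,-0.003],[0,0,-0.003],[0,0,-0.003],[0,0,-0.004],[0,0.0001,-0.005],[0,0.0001,-0.005],[0,0.0001,-0.005],[0,0.0001,-0.005],[0,0.0001,-0.005]],"roll":[0.025,0.025,0.025,0.025,0.033,0.041,0.041,0.041,0.041,0.041]}'
python3 - <<'E'
from h import *
st()
E
```

```text
time_s: 9.4
tcp_pos: [0.4761, 0.0887, 0.0499]
eef_rot: [171.4, 90.0, 47.9]
contact_force: [0.2, 0.2, -0.1]
gripper_width: 0.0005
t 9.4 p [0.4761 0.0887 0.0499] x [ 0.  0. -1.] y [ 0.834 -0.551  0.   ] yaw_y -33.47 J [ 33.9  12.1 -34.5  -0.  -43.5 112.6] F [ 0.2  0.2 -0.1] w 0.0005 polar 0.1213 148.04
```

Run:
```python
from h import *
a=capture("scene")["image"][90:240,250:430,::-1]
cv2.imwrite("pics/scene4.png",cv2.resize(a,None,fx=4,fy=4,interpolation=2))
```

```text
(no output)
```

View pics/scene4.png

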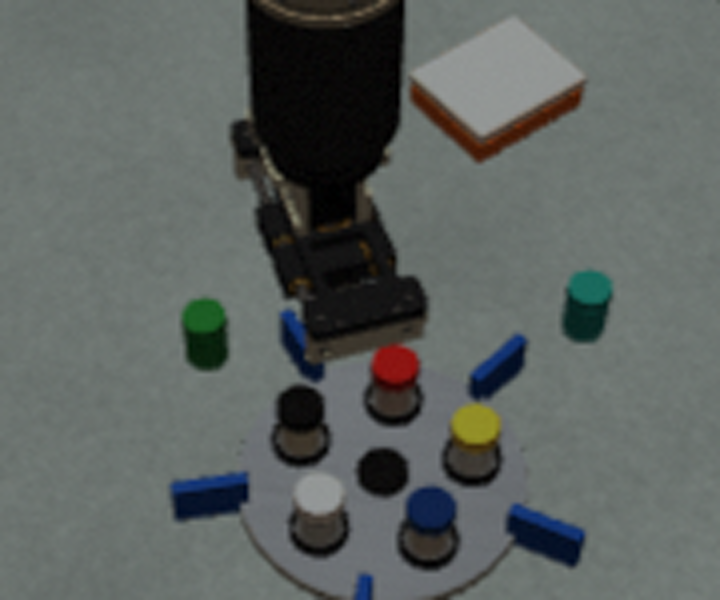

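Run:
```python
from h import *
s,R=st(); p=s["tcp_pos"]
for n,o in(("scene",(250,90)),("top",(230,110))):
    c=cam(n)
    im=cv2.resize(c["image"][o[1]:o[1]+150,o[0]:o[0]+180,::-1],None,fx=4,fy=4,interpolation=2)
    def q(P): u,v=proj(c,P); return int((u-o[0]+.5)*4),int((v-o[1]+.5)*4)
    for k,col in((0,(0,0,255)),(.066,(0,255,0)),(-.03,(255,0,255))):
        cv2.circle(im,q(p-R[:,0]*k),4,col,-1)
    tb=np.array([*(C+.118*np.array([np.cos(np.radians(157.8)),np.sin(np.radians(157.8))])),.066])
    cv2.circle(im,q(tb),4,(255,255,255),1)
    for s1 in(-1,1): cv2.circle(im,q(p+R[:,1]*.021*s1),3,(0,255,255),-1)
    cv2.imwrite(f"pics/{n}5.png",im)
```

```text
t 9.45 p [0.4767 0.0893 0.05  ] x [ 0.  0. -1.] y [ 0.833 -0.553  0.   ] yaw_y -33.58 J [ 33.9  12.1 -34.4   0.  -43.5 112.5] F [1.9 1.3 0.7] w 0.0005 polar 0.1211 147.67
```

View pics/scene5.png

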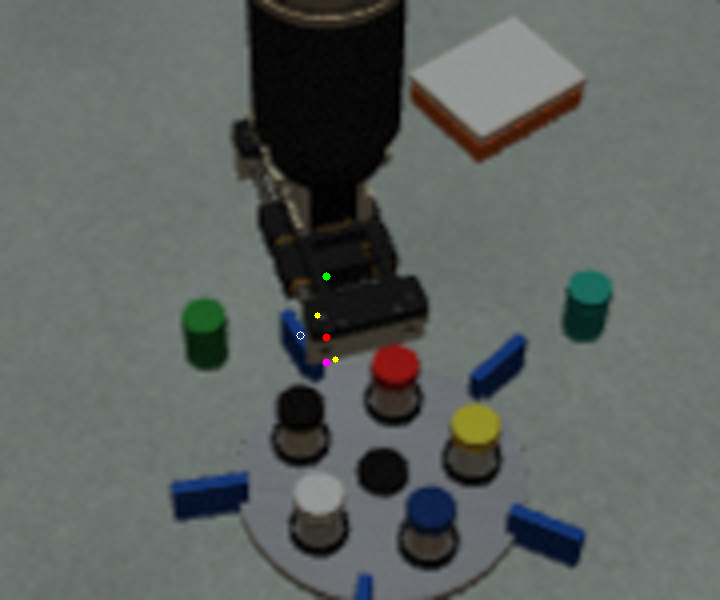

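View pics/top5.png

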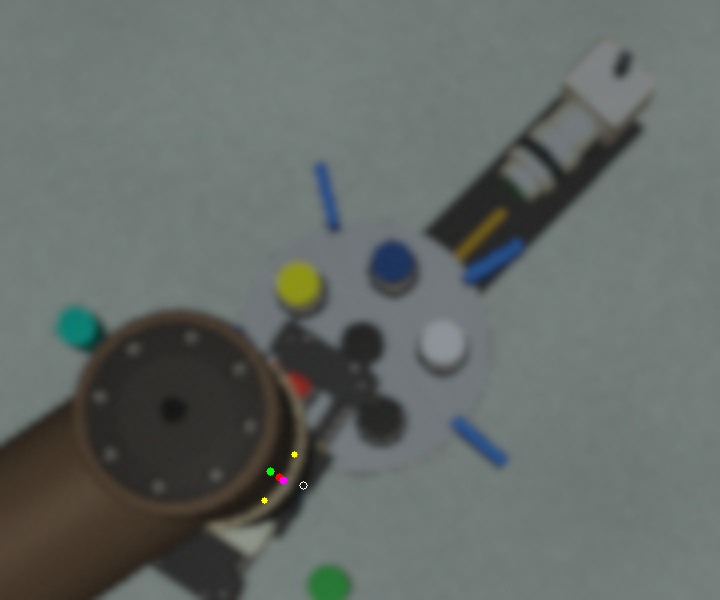

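Run:
```python
from h import *
s,R=st(); t=cam("top");c=cam("scene")
A=lambda x,y:(x/4-.5+230,y/4-.5+110)
B=lambda x,y:(x/4-.5+250,y/4-.5+90)
for a,b in(((292,322),(412,282)),((372,395),(310,325)),((372,395),(305,308)),((358,370),(320,318))):
    p,e=tri(ray(t,*A(*a)),ray(c,*B(*b))); print(p.round(3),round(e,4),(R.T@(p-s["tcp_pos"])).round(3))
i=t["image"][150:260,250:360,::-1]; cv2.imwrite("pics/top6.png",cv2.convertScaleAbs(cv2.resize(i,None,fx=5,fy=5,interpolation=2),alpha=1.8))
i=c["image"][110:190,290:370,::-1]; cv2.imwrite("pics/scene6.png",cv2.convertScaleAbs(cv2.resize(i,None,fx=7,fy=7,interpolation=2),alpha=1.8))
```

```text
t 9.55 p [0.476  0.0886 0.0498] x [-0. -0. -1.] y [ 0.836 -0.549 -0.   ] yaw_y -33.29 J [ 33.9  12.1 -34.5  -0.  -43.5 112.8] F [-1.  -0.7  0.4] w 0.0006 polar 0.1213 148.11
[0.569 0.064 0.204] 0.0027 [-0.154  0.091 -0.031]
[0.525 0.013 0.175] 0.0001 [-0.125  0.082  0.036]
[0.523 0.012 0.191] 0.0004 [-0.141  0.081  0.038]
[0.537 0.018 0.188] 0.0056 [-0.138  0.089  0.026]
```

View pics/top6.png

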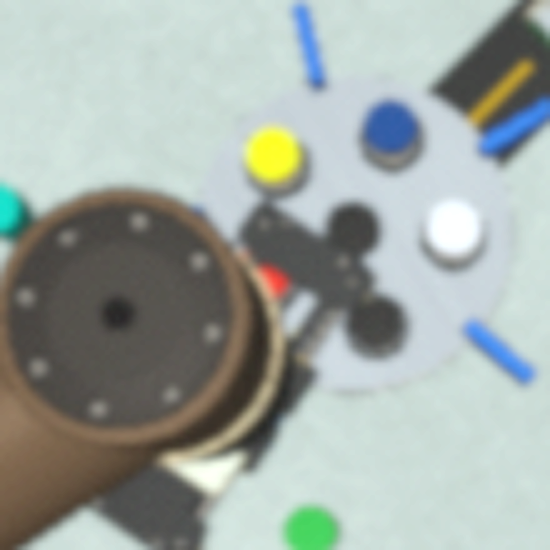

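View pics/scene6.png

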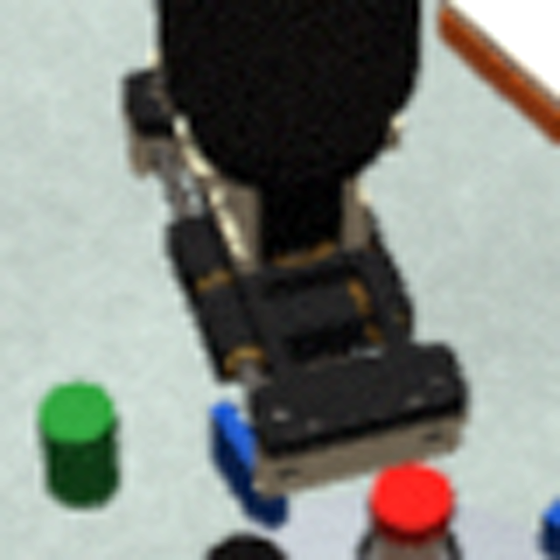

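Run:
```python
from h import *
s,R=st(); t=cam("top");c=cam("scene")
# tab top-edge ends, top0c / scene0c
for a,b in(((285,453),(184,101)),((449,413),(108,219)),((306,184),(385,253)),((196,310),(346,112))):
    p,e=tri(ray(t,*T(*a)),ray(c,*S(*b))); print("tab",p.round(4),round(e,4))
B=lambda x,y:(x/7-.5+290,y/7-.5+110)
for n,px in(("beige low left",(268,492)),("beige low right",(460,440)),("black/beige left",(255,450)),("black/beige right",(465,400)),("black top left",(250,385)),("black top right",(455,345))):
    print(n,[np.round(R.T@(atz(c,*B(*px),z)-s["tcp_pos"]),3).tolist() for z in(.116,.14,.17,.2)])
```

```text
t 9.65 p [0.4757 0.0883 0.0498] x [-0. -0. -1.] y [ 0.836 -0.549 -0.   ] yaw_y -33.28 J [ 33.9  12.  -34.5  -0.  -43.5 112.9] F [ 0.2  0.7 -0.4] w 0.0004 polar 0.1214 148.31
tab [0.4717 0.0695 0.0585] 0.0003
tab [ 0.5031 -0.0638  0.0609] 0.0004
tab [0.6945 0.0533 0.0579] 0.0005
tab [0.5884 0.1429 0.0648] 0.0005
beige low left [[-0.066, 0.067, 0.029], [-0.09, 0.085, 0.034], [-0.12, 0.107, 0.041], [-0.15, 0.129, 0.048]]
beige low right [[-0.066, 0.065, -0.049], [-0.09, 0.083, -0.041], [-0.12, 0.105, -0.032], [-0.15, 0.127, -0.023]]
black/beige left [[-0.066, 0.046, 0.028], [-0.09, 0.064, 0.033], [-0.12, 0.087, 0.04], [-0.15, 0.11, 0.046]]
black/beige right [[-0.066, 0.047, -0.057], [-0.09, 0.065, -0.049], [-0.12, 0.088, -0.04], [-0.15, 0.111, -0.031]]
black top left [[-0.066, 0.015, 0.02], [-0.09, 0.034, 0.026], [-0.12, 0.058, 0.033], [-0.15, 0.082, 0.04]]
black top right [[-0.066, 0.02, -0.062], [-0.09, 0.039, -0.055], [-0.12, 0.062, -0.045], [-0.15, 0.086, -0.035]]
```

Run:
```python
from h import *
c=cam("scene")
print(proj(c,[.1758,-.6511,.203]),proj(c,[.4593,.0384,.204]),proj(c,[.1758,-.6511,.269]))
a=cv2.imread("pics/scene0.png")[180:270,0:90]
b=cv2.imread("pics/scene1.png")[80:170,270:360]
im=np.hstack([cv2.resize(x,None,fx=4.4,fy=4.4,interpolation=2) for x in(a,b)])
im=cv2.convertScaleAbs(im,alpha=2.2)
u,v=proj(c,[.4593,.0384,.204]); cv2.circle(im,(int((u-270+90)*4.4),int((v-80)*4.4)),3,(0,0,255),-1)
u,v=proj(c,[.1758,-.6511,.203]); cv2.circle(im,(int(u*4.4),int((v-180)*4.4)),3,(0,0,255),-1)
cv2.imwrite("pics/cmp.png",im)
```

```text
(np.float64(2.354024831553602), np.float64(270.1585066846102)) (np.float64(313.18684413683775), np.float64(144.78914805592257)) (np.float64(-17.18046934444044), np.float64(255.45887930890413))
```

View pics/cmp.png

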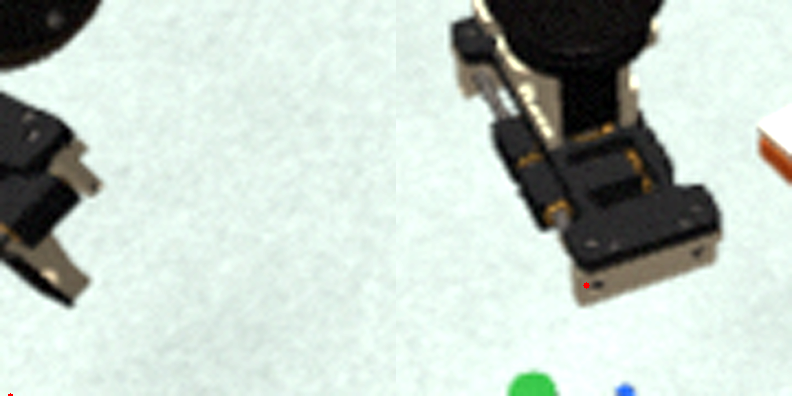

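Run:
```python
from h import *
c=cam("scene")
p=np.array([.1758,-.6511,.203]);y=np.array([-.261,.965,0]);z=np.array([.965,.261,0])
for k in(0,.03,.066,.105,.15):
  print(k,[tuple((np.array(proj(c,p+[0,0,k]+s*y))*4.4-[0,180*4.4]).round()) for s in(-.065,.065,.0965)])
```

```text
0 [(np.float64(-97.0), np.float64(511.0)), (np.float64(110.0), np.float64(290.0)), (np.float64(157.0), np.float64(241.0))]
0.03 [(np.float64(-139.0), np.float64(484.0)), (np.float64(76.0), np.float64(260.0)), (np.float64(124.0), np.float64(210.0))]
0.066 [(np.float64(-192.0), np.float64(451.0)), (np.float64(33.0), np.float64(221.0)), (np.float64(83.0), np.float64(170.0))]
0.105 [(np.float64(-255.0), np.float64(412.0)), (np.float64(-17.0), np.float64(177.0)), (np.float64(36.0), np.float64(125.0))]
0.15 [(np.float64(-333.0), np.float64(363.0)), (np.float64(-79.0), np.float64(122.0)), (np.float64(-23.0), np.float64(69.0))]
```

```bash
python3 -m creep '{"jaw":[1,1,1,1,1,1,1,1,1,1],"translation":[[-0.02,0,0],[-0.02,0,0],[-0.02,0,0],[-0.02,0,0],[0,0,0],[0,0,0],[0,0,0],[0,0,0],[0,0,0],[0,0,0]],"roll":[0,0,0.12,0.149,0.149,0.149,0.149,0.149,0.149,0.149]}'
python3 - <<'E'
from h import *
s,R=st();p=s["tcp_pos"];c=cam("scene")
i=cv2.convertScaleAbs(cv2.resize(c["image"][90:190,270:390,::-1],None,fx=6,fy=6,interpolation=2),alpha=1.8)
for k in(0,.02,.04,.066):
  for y in(-.021,.021):
    u,v=proj(c,p-R[:,0]*k+R[:,1]*y);cv2.circle(i,(int((u-270+.5)*6),int((v-90+.5)*6)),3,(0,0,255) if k==0 else (255,0,255),-1)
cv2.imwrite("pics/scene7.png",i)
E
```

```text
time_s: 10.85
tcp_pos: [0.4758, 0.0882, 0.1299]
eef_rot: [-77.5, 90.0, 92.2]
contact_force: [0.7, -0.1, -0.2]
gripper_width: 0.0004
t 10.85 p [0.4758 0.0882 0.1299] x [-0.  0. -1.] y [-0.179 -0.984 -0.   ] yaw_y -100.31 J [ 33.9   6.2 -28.9  -0.  -54.9  45.8] F [ 0.7 -0.1 -0.2] w 0.0004 polar 0.1213 148.3
```

View pics/scene7.png

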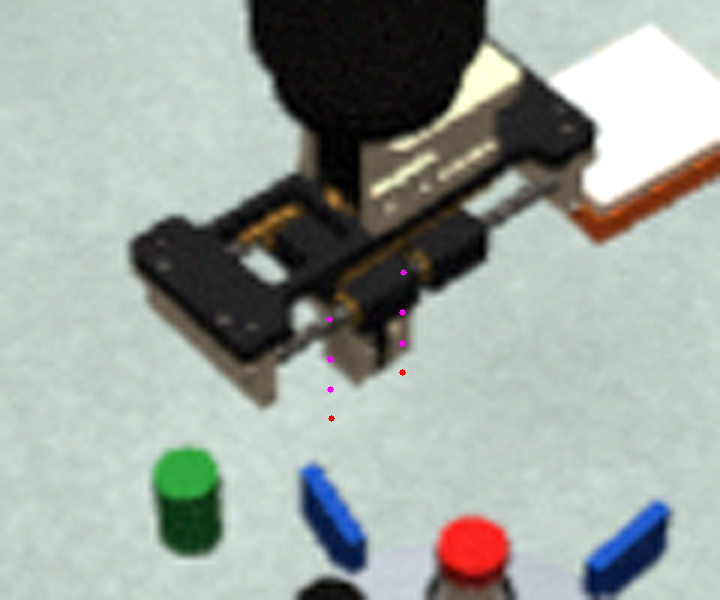

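Run:
```python
from h import *
s,R=st();p=s["tcp_pos"];c=cam("scene")
for k in(0,.015,.03,.045):
  print(k,[tuple(np.round([(u-270+.5)*6,(v-90+.5)*6])) for u,v in [proj(c,p+R@np.array([-k,y,z])) for y,z in((.021,-.0095),(.021,.0095),(-.021,.0095),(-.021,-.0095))]])
i=cv2.convertScaleAbs(cv2.resize(c["image"][130:165,315:350,::-1],None,fx=16,fy=16,interpolation=2),alpha=2.2)
cv2.imwrite("pics/scene8.png",i)
```

```text
t 10.9 p [0.4758 0.0882 0.1299] x [-0.  0. -1.] y [-0.188 -0.982 -0.   ] yaw_y -100.84 J [ 33.9   6.2 -28.9  -0.  -54.9  45.3] F [0.4 0.1 0.1] w 0.0003 polar 0.1213 148.31
0 [(np.float64(344.0), np.float64(431.0)), (np.float64(318.0), np.float64(406.0)), (np.float64(389.0), np.float64(361.0)), (np.float64(416.0), np.float64(385.0))]
0.015 [(np.float64(344.0), np.float64(409.0)), (np.float64(317.0), np.float64(384.0)), (np.float64(389.0), np.float64(339.0)), (np.float64(416.0), np.float64(363.0))]
0.03 [(np.float64(344.0), np.float64(387.0)), (np.float64(316.0), np.float64(362.0)), (np.float64(389.0), np.float64(316.0)), (np.float64(417.0), np.float64(341.0))]
0.045 [(np.float64(344.0), np.float64(364.0)), (np.float64(316.0), np.float64(339.0)), (np.float64(389.0), np.float64(293.0)), (np.float64(417.0), np.float64(318.0))]
```

View pics/scene8.png

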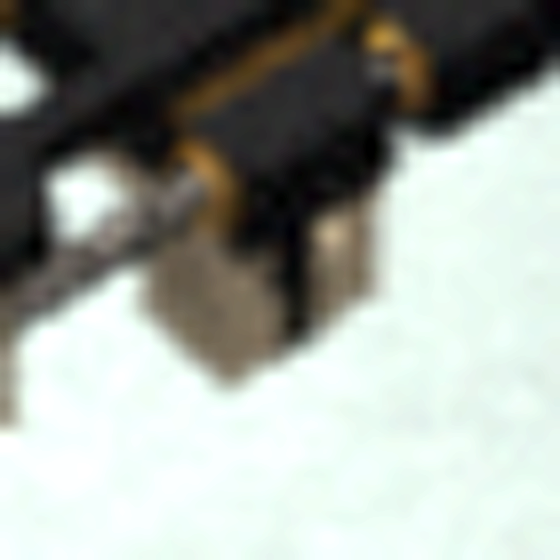

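```bash
python3 -m creep '{"jaw":[1,1,1,1,1,1,1,1,1,1],"translation":[[0,0.012,0.002],[0,0.02,0.004],[0,0.017,0.0025],[0,0,0],[0,0,0],[0,0,0],[0,0,0],[0,0,0],[0,0,0],[0,0,0]],"roll":[0,0,0,-0.149,-0.149,-0.149,-0.149,-0.149,-0.149,-0.149]}'
python3 -m creep '{"jaw":[1,1,1,1,1,1,1,1,1,1],"translation":[[0,0,0],[0,0,0],[0,0,0],[0,0,0],[0.02,0,0],[0.02,0,0],[0.02,0,0],[0.02,0,0],[0.01,0,0],[0,0,0]],"roll":[-0.149,-0.149,-0.149,-0.11,0,0,0,0,0,0]}'
python3 - <<'E'
from h import *
s,R=st();p=s["tcp_pos"];c=cam("scene")
i=cv2.convertScaleAbs(cv2.resize(c["image"][100:220,270:390,::-1],None,fx=5,fy=5,interpolation=2),alpha=1.8)
cv2.imwrite("pics/scene9.png",i)
E
```

```text
time_s: 11.95
tcp_pos: [0.4584, 0.0402, 0.1299]
eef_rot: [-148.1, 90.0, 82.0]
contact_force: [0.7, 0.2, -0.2]
gripper_width: 0.0007
time_s: 12.95
tcp_pos: [0.4579, 0.0403, 0.0389]
eef_rot: [-54.2, 89.9, -152.5]
contact_force: [0.1, -0.2, -0.1]
gripper_width: 0.0001
t 12.95 p [0.4579 0.0403 0.0389] x [-0. -0. -1.] y [ 0.99  -0.144 -0.002] yaw_y -8.29 J [ 29.7  11.  -38.   -0.  -41.2 142. ] F [ 0.1 -0.2 -0.1] w 0.0001 polar 0.1221 172.58
```

View pics/scene9.png

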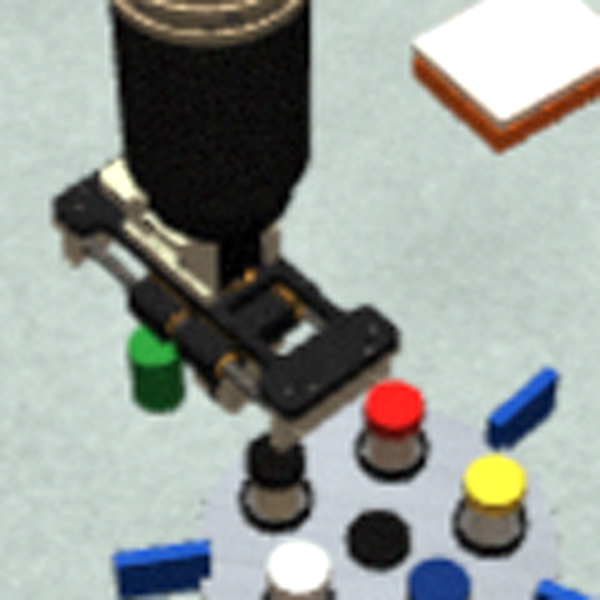

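```bash
python3 -m creep '{"jaw":[1,1,1,1,1,1,1,1,1,1],"translation":[[0.005,0,0],[0.005,0,0],[0.004,0,0],[0,0,0],[0,0,-0.003],[0,0,-0.003],[0,0,-0.003],[0,0,-0.003],[0,0,-0.003],[0,0,-0.003]],"roll":[0,0,0,0,0.025,0.025,0.025,0.025,0.025,0.025]}'
python3 -m creep '{"jaw":[1,1,1,1,1,1,1,1,1,1],"translation":[[0,0,-0.003],[0,0,-0.003],[0,0,-0.003],[0,0,-0.003],[0,0,-0.003],[0,0,-0.003],[0,0,-0.003],[0,0,-0.003],[0,0,-0.003],[0,0,-0.003]],"roll":[0.025,0.025,0.025,0.025,0.025,0.025,0.025,0.025,0.025,0.025]}'
python3 - <<'E'
from h import *
s,R=st();p=s["tcp_pos"];c=cam("scene")
i=cv2.convertScaleAbs(cv2.resize(c["image"][120:240,280:400,::-1],None,fx=5,fy=5,interpolation=2),alpha=1.8)
cv2.imwrite("pics/scene10.png",i)
E
```

```text
time_s: 14.0
tcp_pos: [0.4628, 0.0593, 0.026]
eef_rot: [41.7, 90.0, -65.3]
contact_force: [0.9, -1.1, 0.8]
gripper_width: 0.0006
time_s: 15.0
tcp_pos: [0.4747, 0.0868, 0.0258]
eef_rot: [-29.5, 90.0, -150.8]
contact_force: [-0.0, -2.1, -0.0]
gripper_width: 0.0001
t 15.0 p [0.4747 0.0868 0.0258] x [-0. -0. -1.] y [ 0.854 -0.52  -0.   ] yaw_y -31.32 J [ 33.8  14.  -36.1  -0.  -39.9 114.9] F [-0.  -2.1 -0. ] w 0.0001 polar 0.1215 149.14
```

View pics/scene10.png

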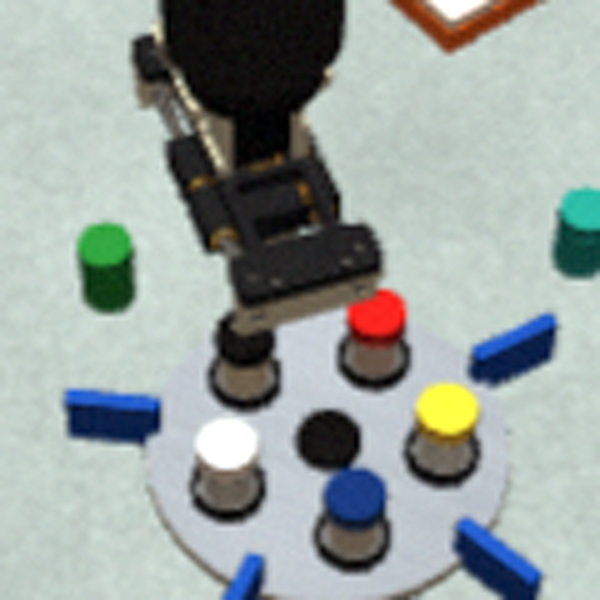

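```bash
python3 -m creep '{"jaw":[1,1,1,1,1,1,1,1,1,1],"translation":[[0,0.0001,-0.004],[0,0.0001,-0.005],[0,0.0001,-0.005],[0,0.0001,-0.005],[0,0.0001,-0.005],[0,0.0001,-0.005],[0,0.0001,-0.005],[0,0.0001,-0.005],[0,0.0001,-0.005],[0,0.0001,-0.005]],"roll":[0.033,0.041,0.041,0.041,0.041,0.041,0.041,0.041,0.041,0.041]}'
python3 -m creep '{"jaw":[1,1,1,1,1,1,1,1,1,1],"translation":[[0,0.0001,-0.005],[0,0.0001,-0.005],[0,0.0001,-0.005],[0,0.0001,-0.005],[0,0.0001,-0.005],[0,0.0001,-0.005],[0,0.0001,-0.005],[0,0.0001,-0.005],[0,0.0001,-0.005],[0,0.0001,-0.005]],"roll":[0.041,0.041,0.041,0.041,0.041,0.041,0.041,0.041,0.041,0.041]}'
python3 - <<'E'
from h import *
s,R=st();p=s["tcp_pos"];c=cam("scene")
i=cv2.convertScaleAbs(cv2.resize(c["image"][120:240,280:400,::-1],None,fx=5,fy=5,interpolation=2),alpha=1.8)
cv2.imwrite("pics/scene11.png",i)
E
```

```text
time_s: 16.05
tcp_pos: [0.5076, 0.1227, 0.0258]
eef_rot: [-52.5, 90.0, 163.1]
contact_force: [-1.5, -0.2, 0.2]
gripper_width: 0.0006
time_s: 17.05
tcp_pos: [0.553, 0.1431, 0.0257]
eef_rot: [-55.1, 90.0, 137.1]
contact_force: [-1.8, -0.2, 1.2]
gripper_width: 0.0007
t 17.05 p [0.553  0.1431 0.0257] x [-0.  0. -1.] y [ 0.211 -0.978 -0.   ] yaw_y -77.84 J [ 34.1  21.1 -25.   -0.  -44.   68.1] F [-1.8 -0.2  1.2] w 0.0007 polar 0.1214 102.38
```

View pics/scene11.png

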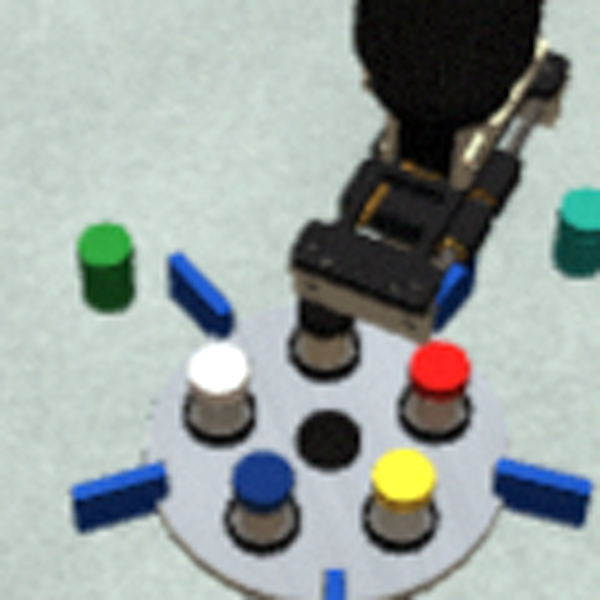

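```bash
python3 -m creep '{"jaw":[1,1,1,1,1,1,1,1,1,1],"translation":[[0,0.0001,-0.004],[0,0.0001,-0.005],[0,0.0001,-0.005],[0,0.0001,-0.005],[0,0.0001,-0.005],[0,0.0001,-0.005],[0,0.0001,-0.005],[0,0.0001,-0.005],[0,0.0001,-0.005],[0,0.0001,-0.005]],"roll":[0.033,0.041,0.041,0.041,0.041,0.041,0.041,0.041,0.041,0.041]}'
python3 -m creep '{"jaw":[1,1,1,1,1,1,1,1,1,1],"translation":[[0,0.0001,-0.005],[0,0.0001,-0.005],[0,0.0001,-0.005],[0,0.0001,-0.005],[0,0.0001,-0.005],[0,0.0001,-0.005],[0,0.0001,-0.005],[0,0.0001,-0.005],[0,0.0001,-0.005],[0,0.0001,-0.005]],"roll":[0.041,0.041,0.041,0.041,0.041,0.041,0.041,0.041,0.041,0.041]}'
python3 -m creep '{"jaw":[1,1,1,1,1,1,1,1,1,1],"translation":[[0,0.0001,-0.005],[0,0.0001,-0.005],[0,0.0001,-0.005],[0,0.0001,-0.005],[0,0.0001,-0.005],[0,0.0001,-0.005],[0,0.0001,-0.005],[0,0.0001,-0.005],[0,0.0001,-0.005],[0,0.0001,-0.005]],"roll":[0.041,0.041,0.041,0.041,0.041,0.041,0.041,0.041,0.041,0.041]}'
python3 - <<'E'
from h import *
s,R=st();p=s["tcp_pos"];c=cam("scene")
i=cv2.convertScaleAbs(cv2.resize(c["image"][120:280,280:440,::-1],None,fx=3.75,fy=3.75,interpolation=2),alpha=1.8)
cv2.imwrite("pics/scene12.png",i)
E
```

```text
time_s: 18.1
tcp_pos: [0.6017, 0.1438, 0.0257]
eef_rot: [-78.2, 90.0, 91.0]
contact_force: [-0.1, 1.5, -0.5]
gripper_width: 0.0006
time_s: 19.1
tcp_pos: [0.6479, 0.1249, 0.0257]
eef_rot: [-85.5, 90.0, 60.2]
contact_force: [0.6, 1.3, -0.3]
gripper_width: 0.0003
time_s: 20.1
tcp_pos: [0.6826, 0.0892, 0.0258]
eef_rot: [-80.7, 89.9, 41.6]
contact_force: [0.5, 0.8, -0.0]
gripper_width: 0.0006
t 20.1 p [0.6826 0.0892 0.0258] x [ 0.  0. -1.] y [-0.846 -0.533 -0.001] yaw_y -147.79 J [ 23.6  30.1  -9.1  -0.  -50.8   8.6] F [ 0.5  0.8 -0. ] w 0.0006 polar 0.1221 31.97
```

View pics/scene12.png

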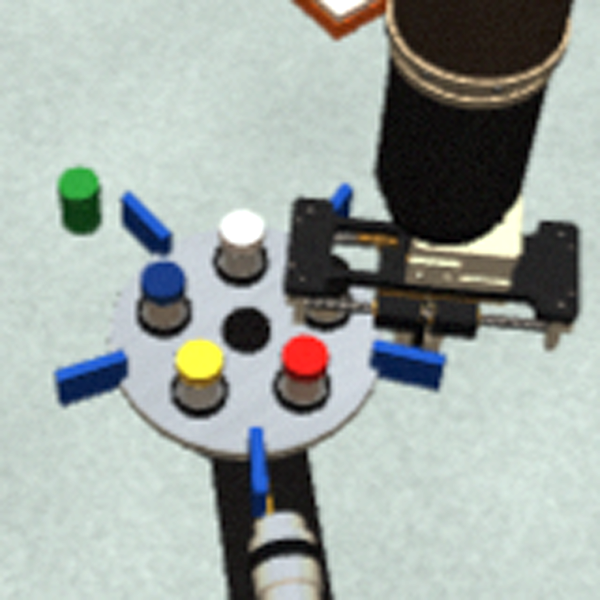

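```bash
cat >> h.py <<'E'
def carang(c,px,sc,o,ctr=(.5800,.0242)):
    off=dict(red=0,black=72,white=144,blue=216,yellow=288);a=[]
    for k,(x,y) in px.items():
        d=atz(c,(x+.5)/sc-.5+o[0],(y+.5)/sc-.5+o[1],.089)[:2]-np.array(ctr)
        an=(np.degrees(np.arctan2(d[1],d[0]))-off[k]+180)%360-180; a.append(an); print(k,round(np.hypot(*d)*1000,1),round(an,1))
    print("mean",np.mean(a))
E
python3 - <<'E'
from h import *
carang(cam("scene"),dict(red=(305,353),yellow=(200,358),blue=(164,282),white=(242,229)),3.75,(280,120)); st()
E
```

```text
red 60.5 -11.4
yellow 61.3 -12.4
blue 60.9 -9.5
white 60.9 -11.5
mean -11.224706876159004
t 20.2 p [0.6824 0.0885 0.0257] x [ 0.  0. -1.] y [-0.846 -0.533 -0.   ] yaw_y -147.77 J [ 23.6  30.1  -9.1  -0.  -50.8   8.7] F [-0.7 -0.4 -0.4] w 0.0002 polar 0.1216 31.76
```

```bash
python3 -m creep '{"jaw":[1,1,1,1,1,1,1,1,1,1],"translation":[[0,0.0001,-0.004],[0,0.0001,-0.005],[0,0.0001,-0.005],[0,0.0001,-0.005],[0,0.0001,-0.005],[0,0.0001,-0.005],[0,0.0001,-0.005],[0,0.0001,-0.005],[0,0.0001,-0.005],[0,0.0001,-0.005]],"roll":[0.033,0.041,0.041,0.041,0.041,0.041,0.041,0.041,0.041,0.041]}'
python3 -m creep '{"jaw":[1,1,1,1,1,1,1,1,1,1],"translation":[[0,0,-0.003],[0,0,-0.003],[0,0,-0.002],[0,0,-0.002],[0,0,-0.002],[0,0,-0.001],[0,0,-0.001],[0,0,0],[0,0,0],[0,0,0]],"roll":[0.025,0.025,0.016,0.016,0.016,0.008,0.008,0,0,0]}'
python3 - <<'E'
from h import *
s,R=st()
for n,o in(("scene",(270,120)),("top",(230,100))):
    c=cam(n)
    i=cv2.convertScaleAbs(cv2.resize(c["image"][o[1]:o[1]+160,o[0]:o[0]+160,::-1],None,fx=3.75,fy=3.75,interpolation=2),alpha=1.8)
    cv2.imwrite(f"pics/{n}13.png",i)
E
```

```text
time_s: 21.2
tcp_pos: [0.6995, 0.0432, 0.0257]
eef_rot: [-54.9, 90.0, 44.3]
contact_force: [0.9, 1.8, -0.1]
gripper_width: 0.0003
time_s: 22.2
tcp_pos: [0.7008, 0.0291, 0.0259]
eef_rot: [124.2, 90.0, -143.1]
contact_force: [0.5, -0.4, 1.0]
gripper_width: 0.0006
t 22.2 p [0.7008 0.0291 0.0259] x [-0. -0. -1.] y [-0.999 -0.047  0.   ] yaw_y -177.3 J [ 18.2  31.1  -7.2   0.  -51.7 -15.6] F [ 0.5 -0.4  1. ] w 0.0006 polar 0.1219 2.15
```

View pics/scene13.png

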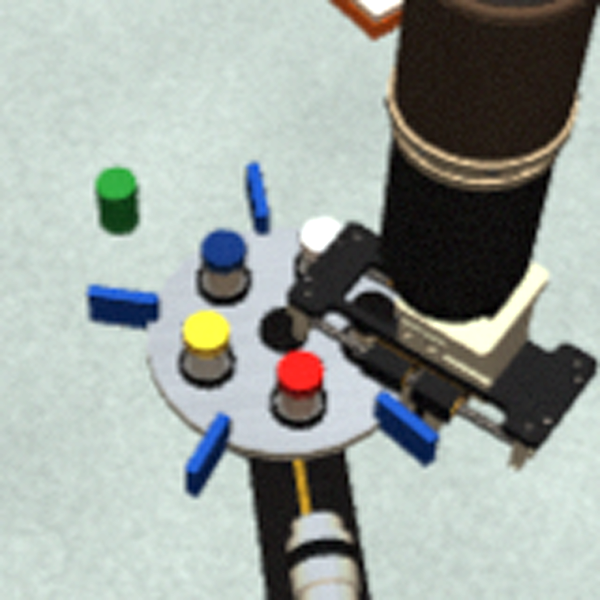

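View pics/top13.png

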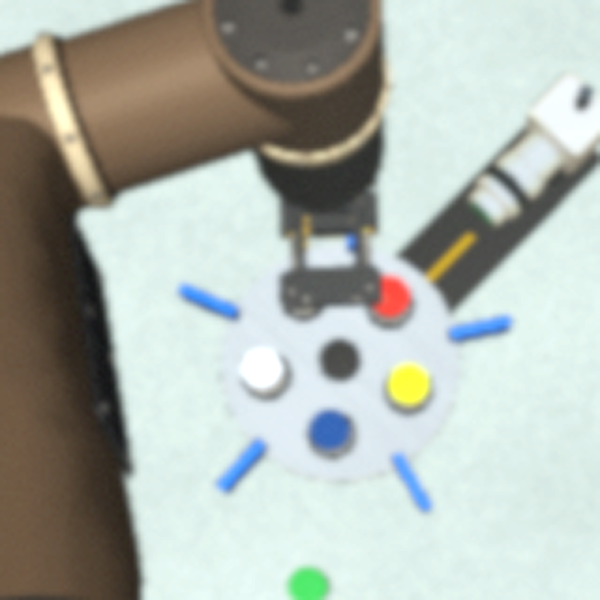

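Run:
```python
from h import *
carang(cam("scene"),dict(red=(301,366),yellow=(207,329),blue=(223,246)),3.75,(270,120))
carang(cam("top"),dict(red=(393,297),yellow=(410,383),blue=(331,431),white=(263,368)),3.75,(230,100),(.5785,.0249)); st()
```

```text
red 58.3 -41.3
yellow 61.4 -42.8
blue 63.4 -42.5
mean -42.19364351245667
red 63.3 -43.6
yellow 61.8 -40.6
blue 62.2 -41.2
white 61.2 -43.4
mean -42.20842594855263
t 22.4 p [0.7008 0.0291 0.0259] x [-0. -0. -1.] y [-0.999 -0.047  0.   ] yaw_y -177.3 J [ 18.2  31.1  -7.2   0.  -51.7 -15.6] F [1.1 0.2 0.3] w 0.0003 polar 0.1219 2.16
```

```bash
python3 -m creep '{"jaw":[1,1,1,1,1,1,1,1,1,1],"translation":[[0,0,-0.001],[0,0,-0.001],[0,0,-0.001],[0,0,-0.001],[0,0,-0.0005],[0,0,0],[0,0,0.003],[0,0,0.005],[0,0,0.006],[0,0,0]],"roll":[0.008,0.008,0.008,0.008,0.004,0,0,0,0,0]}'
python3 -m creep '{"jaw":[1,1,1,1,1,1,1,1,1,1],"translation":[[-0.01,0,0],[-0.02,0,0],[-0.03,0,0],[-0.03,0,0],[-0.03,0,0],[-0.03,0,0],[-0.01,-0.01,0.02],[0,-0.01,0.03],[0,-0.01,0.03],[0,-0.01,0.02]],"roll":[0,0,0,0,0,0,0,0,0,0]}'
python3 - <<'E'
from h import *
s,R=st()
for n,o in(("scene",(270,140)),("top",(230,100))):
    c=cam(n)
    i=cv2.convertScaleAbs(cv2.resize(c["image"][o[1]:o[1]+160,o[0]:o[0]+160,::-1],None,fx=3.75,fy=3.75,interpolation=2),alpha=1.8)
    cv2.imwrite(f"pics/{n}14.png",i)
E
```

```text
time_s: 23.4
tcp_pos: [0.701, 0.0396, 0.0259]
eef_rot: [-80.6, 90.0, 10.0]
contact_force: [-0.2, -0.2, 0.4]
gripper_width: 0.0004
time_s: 24.4
tcp_pos: [0.7401, 0.1407, 0.1871]
eef_rot: [-64.1, 89.9, 26.5]
contact_force: [-0.2, 0.1, 0.1]
gripper_width: 0.0006
t 24.4 p [0.7401 0.1407 0.1871] x [ 0.  0. -1.] y [-1.    -0.012 -0.001] yaw_y -179.33 J [ 25.5  28.4  10.8  -0.  -72.3 -24.8] F [-0.2  0.1  0.1] w 0.0006 polar 0.1987 35.81
```

View pics/scene14.png

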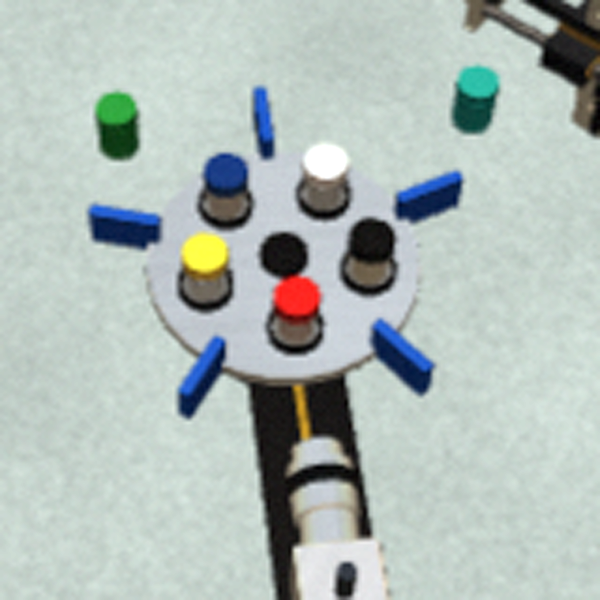

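View pics/top14.png

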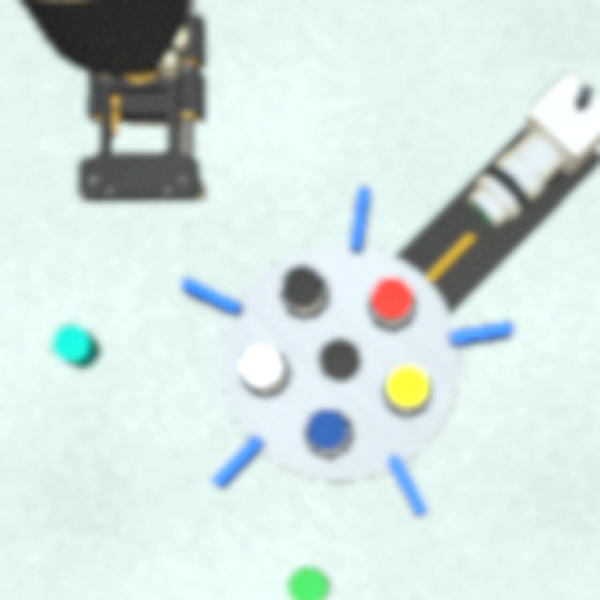

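Run:
```python
from h import *
P=dict(red=(297,294),yellow=(205,250),blue=(226,170),white=(326,159),black=(372,236))
Q=dict(red=(392,299),yellow=(408,387),blue=(329,432),white=(262,366),black=(303,287))
c=cam("scene");t=cam("top")
for cm,px,o in((c,P,(270,140)),(t,Q,(230,100))):
    F=lambda x,y:((x+.5)/3.75-.5+o[0],(y+.5)/3.75-.5+o[1])
    ctr=np.mean([atz(cm,*F(*v),.089)[:2] for v in px.values()],0);print(ctr)
    carang(cm,px,3.75,o,ctr)
    e=dict(scene=(346,577),top=(584,95))["scene" if cm is c else "top"]
    d=atz(cm,*F(*e),.125)[:2]-ctr;print("stud",np.degrees(np.arctan2(d[1],d[0])),np.hypot(*d))
    for q in ([(306,437),(298,385)] if cm is c else [(474,237),(429,277)]):
        d=atz(cm,*F(*q),.006)[:2]-ctr;print("stripe",np.degrees(np.arctan2(d[1],d[0])))
```

```text
[0.57878915 0.0251715 ]
red 61.9 -44.2
yellow 61.6 -44.8
blue 61.3 -43.7
white 62.6 -43.8
black 62.0 -44.9
mean -44.28467183094058
stud -44.667023407741326 0.2866494187654947
stripe -44.17276775861896
stripe -44.097337823597655
[0.57835409 0.02461543]
red 61.5 -43.8
yellow 61.3 -44.0
blue 63.0 -42.9
white 62.0 -45.2
black 61.7 -44.1
mean -43.972341034997726
stud -44.19342345567559 0.2796138411749254
stripe -44.381535895000134
stripe -42.59222849673938
```

Run:
```python
from h import *
t=capture("top")["image"][:,:,::-1].astype(int);a=cv2.imread("pics/top0.png").astype(int)
for n,(x,y) in dict(mouse=(438,265),box=(202,253),pot=(464,182)).items():
    sl=np.s_[y-25:y+25,x-28:x+28]; print(n,np.abs(t[sl]-a[sl]).mean(), cv2.phaseCorrelate(t[sl].mean(2).astype(np.float32),a[sl].mean(2).astype(np.float32)))
print(get_state()["qd"].round(2)); print(close_job())
```

```text
mouse 23.78988095238095 ((-0.0789850097779734, -0.004991197166667405), 0.9033719100952149)
box 65.99511904761904 ((7.379600597838344, 24.998657662988908), 0.009720962524414062)
pot 24.654285714285713 ((-0.022985024021195954, -0.006515108556815363), 0.8618672533035279)
[-0.62 -0.49 -0.4   0.01  0.12  0.09]
the job is handed in; nothing more can be done
None
```

I turned the carousel clockwise by about 166° and the red-capped vial now stands in front of the lens. I pushed the tab next to the red vial with the closed fingertips at about 0.4 rad/s, slowed for the last few degrees, then backed off and lifted clear. I handed the job in at about 24.5 s; it reported no verdict.

**Final alignment:** From the cap positions, the carousel stood at −44.3° in the scene view and −44.0° in the top view. The lens direction measured −44.2° to −44.7° from the stud and most stripe readings. One stripe point in the top view read −42.6°, and I took it as pixel noise. The error at the red vial is about 0.5 mm or less, against the 8 mm allowed.

**Vials:** All five looked upright in their cups in the last pictures.

**Mouse, slide box and pot:** The mouse and pot had not moved, with shifts under 0.1 pixel. The same check failed for the slide box because the arm was in front of it in the top view. The arm never worked low near the box, but I did not confirm its position after the last move.

**First sweep missed:** The tool passed over the tab without touching it. The fingertips appeared about 27 mm higher in the camera than the reported tool position. I lowered the tool by about 25 mm and the second sweep made contact.

**Residual motion:** The arm's joints still read up to about 0.6°/s at hand-in, well clear of everything on the carousel.

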